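Pack the cleaning caddy from the cabinet shelf

TASK

Pack the caddy for the bathroom round: stand the spray bottle in the large round well of the bottle bin and the small white capped bottle in the small well, set down gently rather than dropped, lay the large scrub brush bristles down in the bin with the slotted drain floor, and set the large measuring scoop cup upright in the plain-floored bin, brush and scoop each lengthwise and wholly inside their bin. The bins may sit in the caddy in any order. Leave the screw-capped refill bottle, the small nail brush and the small scoop where they are.

Things in the scene. Friction and masses are not known exactly. Their poses are not given: they have to be found in the camera images.
- spray_bottle: Upright amber glass bottle, 58 mm diameter, with black trigger spray head; 175 mm high, 0.24 kg. Origin: centre of underside; z up, x the way the nozzle points. Collar 32 mm diameter up to 136 mm. Head: flat-sided block 24 mm wide (y), x from -23 to +39 mm, 141 to 175 mm high: grip it along y, on the axis. Nozzle and trigger reach x = 49 mm.
- small_bottle: Small upright white plastic bottle with black screw cap: body 38 mm diameter up to 74 mm height, cap 25 mm diameter, 102 mm high overall, 0.09 kg. Origin: centre of its underside; z up.
- scrub_brush: The larger of two green scrub brushes of one pattern: 130 mm long (x), 52 wide (y), 70 high, 0.13 kg, lying on white bristles. A flat bow handle 24 mm wide (y), 109 mm long runs along its top, 58 to 70 mm high, above the block (top at 35 mm). Origin: centre of its underside; z up.
- measuring_scoop: The larger of two white plastic scoops of one pattern, 130 mm long (x), 0.06 kg, standing on its cup. Origin: middle of its length, at underside height; z up. Cup: axis at x = -38 mm, 54 mm diameter at the rim, 50 mm high. Flat handle 16 mm wide (y) from the rim to x = +65 mm, 44 to 50 mm high; grip it near the cup, about x = +12 mm.
- bottle_bin: Bin with two round wells in a deck flush with its rim: large well 78 mm diameter at y = +37 mm, small well 56 mm diameter at y = -44 mm (x = 0), floor 4 mm over the underside. White bin 94 mm across (x), 170 long (y), walls 3 mm, rim 41 mm over its underside; one of three, 96 mm apart along x in any order, fixed in the grey caddy tray. Origin: centre of underside, 4 mm over the table; z up.
- plain_bin: Open bin with a smooth closed floor, 4 mm over the underside. White bin 94 mm across (x), 170 long (y), walls 3 mm, rim 41 mm over its underside; one of three, 96 mm apart along x in any order, fixed in the grey caddy tray. Origin: centre of underside, 4 mm over the table; z up.
- drain_bin: Open bin with a slotted drain floor: crossbars with dark gaps, bar tops 4 mm over the underside. White bin 94 mm across (x), 170 long (y), walls 3 mm, rim 41 mm over its underside; one of three, 96 mm apart along x in any order, fixed in the grey caddy tray. Origin: centre of underside, 4 mm over the table; z up.
- refill_bottle: Look-alike, stays: the same amber glass bottle (58 mm diameter) but with a plain black screw cap and no spray head, 140 mm high, standing upright. Origin: centre of its underside.
- nail_brush: Look-alike, stays: the smaller green brush, 80 mm long (x), 34 mm wide, 44 mm high, lying on its bristles. Origin: centre of its underside.
- small_scoop: Look-alike, stays: the smaller white scoop, 82 mm long (x), cup 34 mm diameter, 28 mm high. Origin: middle of its length, at the height of its underside.
Not all that is in view belongs to the job. What is shaped like the bottle_bin but blue is not meant.

How it is judged:
By the outcome, as a careful person would: the job done as asked, in the order asked, and still so for the second after the job is handed in, with the robot touching nothing.
It also fails if it takes over 117 s, if anything falls off the work surface, if the arm or the gripper's body presses on something with over 40 N, if the wrist force passes 120 N, or if a joint passes its speed limit or range.

ROBOT

A 6-joint arm with a two-finger parallel gripper is mounted at the origin on the work surface. World frame = base frame: x ahead of the robot, y to its left, z up, the work surface at z = 0. Lengths are in mm, angles in degrees, forces in N, time in s.
With the tool pointing down it reaches from about 250 to 775 mm from the base axis. Payload 8.9 kg.
Tool frame: the origin (TCP) lies on the centre line of the jaws, within the pads' length; the fingertips stand finger_overhang ahead of it and the grasp point (between the pads) lies 6 mm ahead of it (finger_overhang is the distance from the TCP to the fingertips, in mm); z points along the fingers, y is the direction in which the jaws open and shut (so a half turn about z gives the same grasp; the last joint's range is limited). The gripper opens to 85 mm and grips with 20 to 120 N. Pads are 22 mm wide; open, the fingers measure 114 mm over their backs; the gripper's body (76 mm by 85 mm) begins 54 mm behind the grasp point. The pads swing forward as they close: fully open they stand 13 mm farther back than shut.
Start: joints at [60.831, 16.656, -8.789, 64.555, 0, 82.019], TCP at [189.744, 489.511, 256.305] pointing down, gripper open.
Joint ranges: [-144.48, 144.48], [-52.06, 99.96], [-74.48, 78.29], [-112.23, 115.85], [-86.99, 84.42], [-180, 180]. Speed limits (degrees/s): [127.2, 127.2, 159.86, 180, 180, 180].

INTERFACE

Orientations are given as a 3x3 rotation matrix whose columns are the frame's x, y, z axes.
In Python, from bench import * gives the robot as it stands. The module is installed in compiled form; this text tells all that it offers.
- The arm moves only by the shell command python3 -m inch 'ROWS' [FORCE]. ROWS is JSON, a list of rows, each a list of 7 numbers: the shift along the tool's x, y, z in cm, then the turn, a rotation vector about the tool's x, y, z in degrees, then the finger opening in cm, from 0 to 8.54. In form: [[x, y, z, ax, ay, az, jaw], ...]. A call has 1 to 10 rows; each row is the pose to reach, as a shift and turn from the pose commanded when the call began, along the tool's axes at that moment; what a row does not reach only later rows make up. A row lasts 1/10 s, in which the tool goes at most 50 mm and 8.59 degrees, less where a joint would pass 70% of its speed; a pose out of reach is approached as far as the arm can. A call with a gripper value outside its range is refused whole. The fingers move at their own pace and stop on an object; FORCE is the grip in N (left out, the last holds). Time passes only in rows, so rows that repeat a pose let the fingers close. It gives the time, the measured TCP pose, the force and the opening at its end, in the units of the state.
- sense(): the state, without advancing time (a new reading comes with each control period).
- camera(name): name is "scene" or "side" or "wrist"; returns the picture (420x560x3 uint8, blue, green, red); there is no depth.
- calibration(name): a dict with "K" (3x3 intrinsics, pixels), "dist_coeffs" ([k1, k2, p1, p2, k3] as OpenCV has them; the pictures are not rectified), "R" (3x3) and "t" (3): a world point X has camera coordinates R X + t; the wrist camera has in their place "hand_eye" (4x4, takes a point from camera to tool coordinates, whose origin is the TCP and whose axes are the flange's). Camera axes: x right, y down, z forward; pixel columns grow to the right and rows downward; lengths in mm; the calibration is good to about 2 mm. A picture is of the moment at which its call begins: read the wrist's pose just before it. calibration takes no time and is no camera call.
- close_job(): hands the job in, once; it reports no verdict.
The state is a dict: "clock": time; "q": joint angles; "qd": joint speeds; "joint_efforts": joint torques, N m; "position": TCP position; "ee_rot": TCP orientation; "wrist_force": force on the tool from outside, world axes, zero at the start; "wrist_torque": the same for the moment, N m; "gripper_width": finger opening in mm.
Only numpy, scipy, OpenCV 4.12 (cv2) and the standard library are available. Lean on these libraries where they do the work, as an engineer would, in place of code of your own. Each camera call takes 0.05 s, during which the arm holds its last target.

## Working session

There is one attempt and no reset: what is moved stays moved. The work goes in short steps, Python scripts to look and compute and a shell command to move; the robot and the scene stay as the last step left them, time stands still between calls to the robot, and variables do not carry over. Pictures are saved under pics/ and viewed, and the job is handed in when it is done.

```bash
mkdir -p pics; ls; python3 - <<'E'
from bench import *
import cv2,numpy as np
s=sense()
for k,v in s.items(): print(k,np.round(v,3).tolist())
for n in("scene","side","wrist"):
    c=calibration(n); print(n,{k:np.round(v,3).tolist() for k,v in c.items()})
    cv2.imwrite(f"pics/{n}0.png",camera(n))
try: print(finger_overhang)
except Exception as e: print(e)
E
```

```text
pics
clock 0.0
q [60.83, 16.69, -8.828, 64.553, -0.001, 82.019]
qd [-0.035, 0.032, -0.047, -0.016, -0.045, 0.058]
joint_efforts [0.002, -53.715, 33.137, 0.016, -0.0, -0.0]
position [189.575, 489.185, 255.744]
ee_rot [[-0.932, 0.361, -0.001], [0.361, 0.932, -0.001], [0.0, -0.001, -1.0]]
wrist_force [-0.32, -0.575, 0.263]
wrist_torque [-0.004, 0.012, 0.046]
gripper_width 85.464
scene {'K': [[535.284, 0.0, 277.645], [0.0, 535.284, 197.849], [0.0, 0.0, 1.0]], 'dist_coeffs': [-0.129, 0.0, 0.0, 0.0, 0.0], 'R': [[-0.789, 0.615, -0.005], [0.466, 0.593, -0.656], [-0.401, -0.52, -0.754]], 't': [404.157, -201.605, 1409.515]}
side {'K': [[531.592, 0.0, 288.334], [0.0, 531.592, 206.989], [0.0, 0.0, 1.0]], 'dist_coeffs': [-0.204, 0.0, 0.0, 0.0, 0.0], 'R': [[0.899, -0.439, -0.006], [-0.336, -0.679, -0.653], [0.282, 0.589, -0.758]], 't': [-480.263, 194.325, 1210.038]}
wrist {'K': [[312.627, 0.0, 281.908], [0.0, 312.627, 214.298], [0.0, 0.0, 1.0]], 'dist_coeffs': [-0.04, 0.0, 0.0, 0.0, 0.0], 'hand_eye': [[-0.002, -0.964, -0.268, 67.539], [1.0, -0.002, 0.0, 0.33], [-0.001, -0.268, 0.964, -117.89], [0.0, 0.0, 0.0, 1.0]]}
25.0
```

View pics/scene0.png

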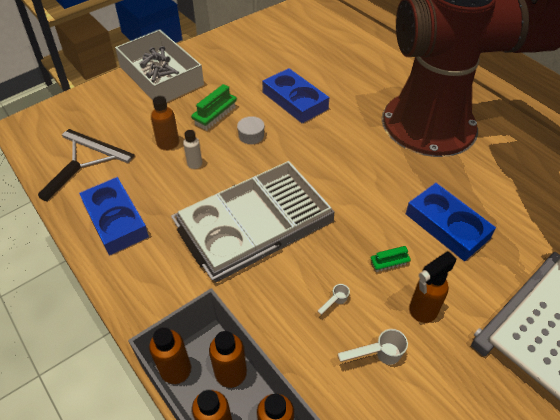

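View pics/side0.png

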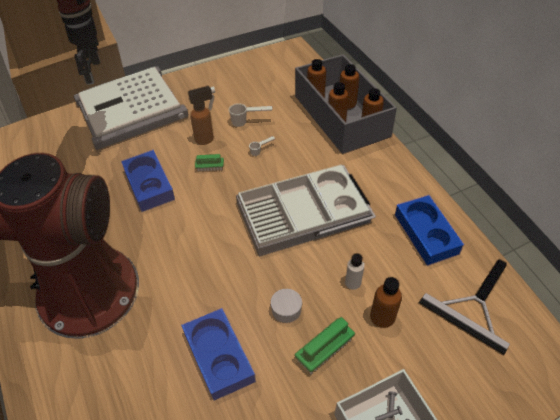

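View pics/wrist0.png

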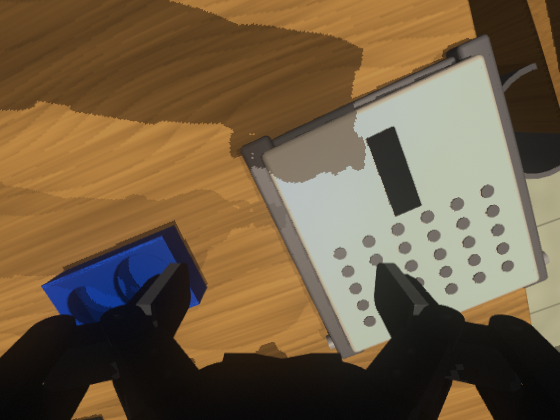

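```bash
cat > h.py <<'E'
import cv2,numpy as np
from bench import *
def ray(n,uv,pose=None):
    c=calibration(n);K=np.array(c["K"]);d=np.array(c["dist_coeffs"])
    p=cv2.undistortPoints(np.array([[uv]],float),K,d)[0,0]
    v=np.array([p[0],p[1],1.])
    if n=="wrist":
        T=np.eye(4);T[:3,:3]=pose["ee_rot"];T[:3,3]=pose["position"];T=T@np.array(c["hand_eye"])
        return T[:3,3],T[:3,:3]@v
    R=np.array(c["R"]);t=np.array(c["t"])
    return -R.T@t,R.T@v
def plane(n,uv,z,pose=None):
    o,v=ray(n,uv,pose);return o+v*(z-o[2])/v[2]
def tri(a,b):
    # a=(name,uv[,pose])
    rs=[ray(*a),ray(*b)];A=0;B=0
    for o,v in rs:
        v=v/np.linalg.norm(v);P=np.eye(3)-np.outer(v,v);A=A+P;B=B+P@o
    X=np.linalg.solve(A,B)
    return X,[np.linalg.norm(np.cross(X-o,v/np.linalg.norm(v))) for o,v in rs]
def proj(n,X,pose=None):
    c=calibration(n);K=np.array(c["K"]);d=np.array(c["dist_coeffs"])
    if n=="wrist":
        T=np.eye(4);T[:3,:3]=pose["ee_rot"];T[:3,3]=pose["position"];T=np.linalg.inv(T@np.array(c["hand_eye"]))
        R,t=T[:3,:3],T[:3,3]
    else: R,t=np.array(c["R"]),np.array(c["t"])
    return cv2.projectPoints(np.array([X],float),cv2.Rodrigues(R)[0],t,K,d)[0].reshape(-1,2)
def crop(src,out,x,y,w,h,f):
    im=cv2.imread(src)[y:y+h,x:x+w]
    im=cv2.resize(im,None,fx=f,fy=f,interpolation=cv2.INTER_CUBIC)
    for i in range(0,w,20): cv2.putText(im,str(x+i),(int(i*f),8),0,.3,(0,0,255),1);cv2.line(im,(int(i*f),8),(int(i*f),14),(0,0,255),1)
    for i in range(0,h,20): cv2.putText(im,str(y+i),(0,int(i*f)+4),0,.3,(0,0,255),1)
    cv2.imwrite(out,im)
E
python3 - <<'E'
from h import *
crop("pics/scene0.png","pics/c1.png",140,70,200,150,4)
crop("pics/scene0.png","pics/c2.png",160,150,190,140,4)
crop("pics/scene0.png","pics/c3.png",310,240,160,130,4.5)
crop("pics/side0.png","pics/c4.png",180,70,110,110,5)
crop("pics/side0.png","pics/c5.png",270,240,150,140,4)
crop("pics/side0.png","pics/c6.png",225,150,160,110,4.5)
E
```

```text
(no output)
```

View pics/c1.png

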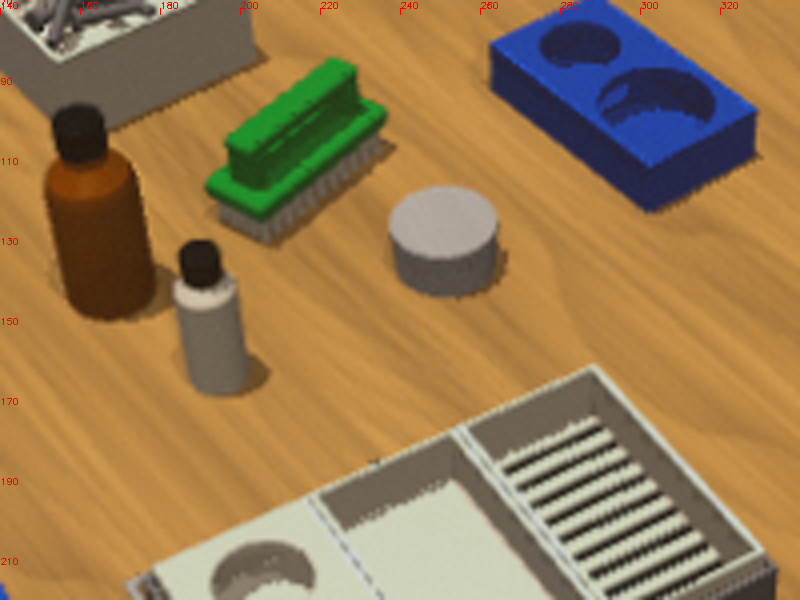

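View pics/c2.png

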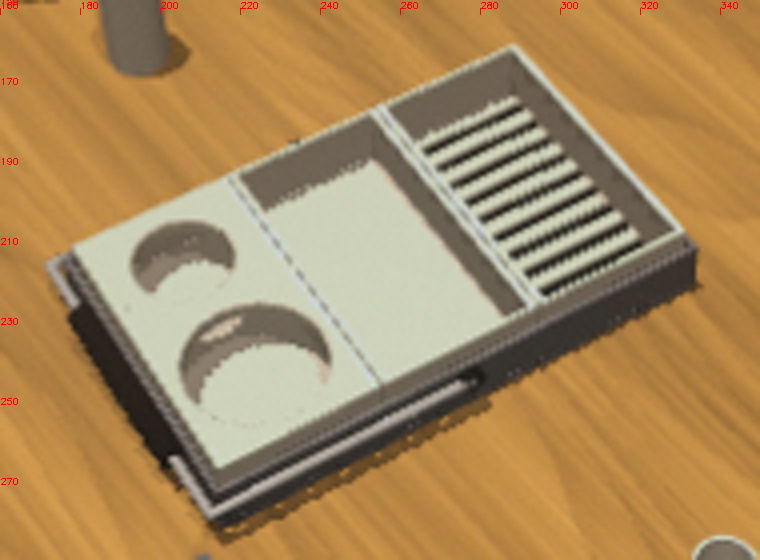

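View pics/c3.png

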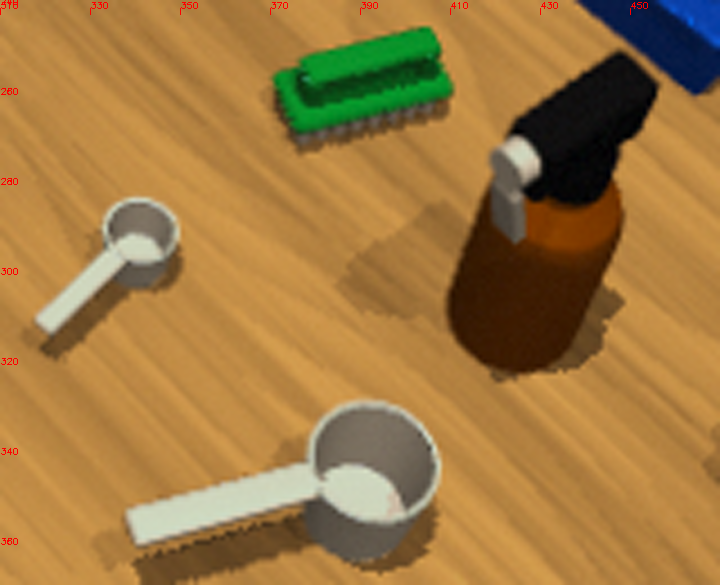

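View pics/c4.png

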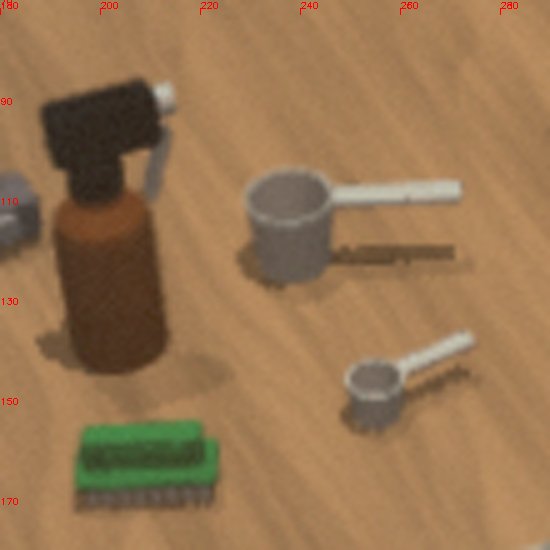

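View pics/c5.png

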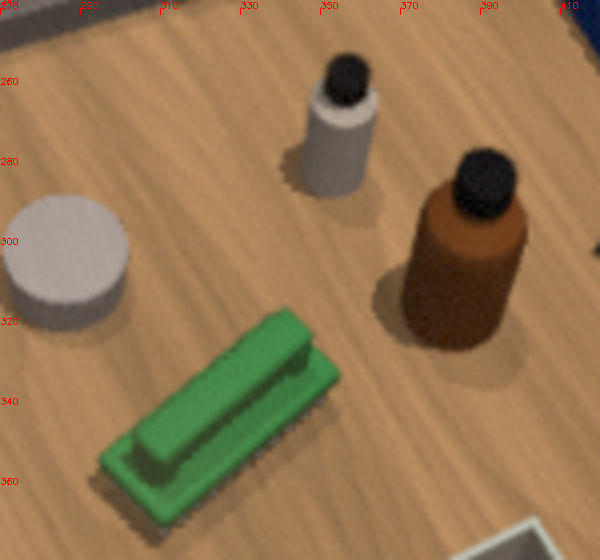

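View pics/c6.png

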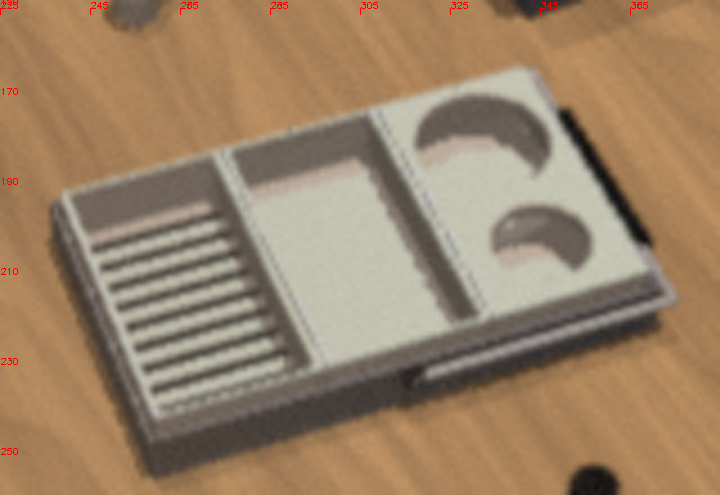

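```bash
cat > m1.py <<'E'
from h import *
def S(x,y,c):
    o={1:(140,70,4),2:(160,150,4),3:(310,240,4.5),4:(180,70,5),5:(270,240,4),6:(225,150,4.5)}[c]
    return (o[0]+x/o[2],o[1]+y/o[2])
def both(name,a,b,z):
    pa=plane("scene",a,z);pb=plane("side",b,z);X,e=tri(("scene",a),("side",b))
    print(name,"sc",pa.round(0)[:2],"sd",pb.round(0)[:2],"tri",X.round(1),"e",round(e[0],1))
both("bb far corner L",S(72,248,2),S(655,270,6),45)
both("bb big-end",S(217,467,2),S(530,68,6),45)
both("drain big-end",S(683,228,2),S(63,192,6),45)
both("drain small-end",S(515,45,2),S(157,410,6),45)
both("well big",S(255,362,2),S(483,138,6),45)
both("well small",S(183,262,2),S(541,240,6),45)
both("brush h endA",S(232,148,1),S(298,322,5),70)
both("brush h endB",S(345,66,1),S(150,448,5),70)
both("scoop cup",S(374,462,3),S(289,198,4),50)
both("scoop hend",S(135,527,3),S(460,190,4),50)
both("spray nozzle",S(515,160,3),S(167,97,4),163)
both("spray head back",S(640,68,3),S(42,105,4),175)
both("small cap",S(201,248,1),S(348,65,5),102)
E
python3 m1.py
```

```text
bb far corner L sc [ 700. -109.] sd [ 704. -116.] tri [ 702.1 -113.3   42.4] e 3.4
bb big-end sc [716.  57.] sd [720.  50.] tri [718.7  53.9  42.7] e 3.5
drain big-end sc [432.  84.] sd [435.  81.] tri [433.5  82.9  44.7] e 2.2
drain small-end sc [416. -81.] sd [420. -83.] tri [418.1 -81.9  45.5] e 2.2
well big sc [665.  15.] sd [668.  13.] tri [666.3  14.   44.5] e 1.8
well small sc [658. -64.] sd [658. -70.] tri [658.4 -66.8  42.2] e 1.7
brush h endA sc [ 490. -356.] sd [ 485. -365.] tri [ 487.1 -362.1   64.2] e 0.1
brush h endB sc [ 387. -381.] sd [ 385. -394.] tri [ 384.3 -389.7   63.5] e 2.5
scoop cup sc [557. 394.] sd [557. 386.] tri [557.4 392.6  46. ] e 2.0
scoop hend sc [650. 355.] sd [651. 347.] tri [650.8 353.1  46.1] e 2.2
spray nozzle sc [480. 367.] sd [485. 365.] tri [482.8 366.5 163.8] e 2.7
spray head back sc [418. 373.] sd [417. 375.] tri [417.3 373.6 175.4] e 0.5
small cap sc [ 571. -254.] sd [ 577. -254.] tri [ 573.7 -254.   103.3] e 2.4
```

Candidates, by scene pixel:
- **Spray bottle:** amber with trigger head at (432,290). Not the screw-capped refill at (163,130) or the crate bottles at (170,355), (228,358), (210,405) and (275,408).
- **Small bottle:** white with black cap at (193,150). Not the grey tin at (251,130).
- **Brush:** large one at (214,105), small one at (390,258).
- **Scoop:** large one at (392,345), small one at (340,293).
- **Bins:** white bottle bin at (213,230), plain at (250,215) and drain at (295,195). The blue look-alikes are ignored.

The close crops confirm these choices. I'm moving over the spray bottle first.

```bash
python3 -m inch '[[-3,-0.2,0,0,0,-2,8],[-8,-0.6,0,0,0,-6,8],[-13,-1,0,0,0,-10,6],[-18,-1.3,0,0,0,-13,6],[-22,-1.7,0,0,0,-15.4,6],[-25,-1.9,0,0,0,-15.4,6],[-27,-2,0,0,0,-15.4,6],[-27.6,-2,0,0,0,-15.4,6],[-27.6,-2,0,0,0,-15.4,6],[-27.6,-2,0,0,0,-15.4,6]]' 30
python3 - <<'E'
from h import *
s=sense();cv2.imwrite("pics/w1.png",camera("wrist"))
import pickle;pickle.dump(s,open("w1.pkl","wb"))
print(s["position"],np.array(s["ee_rot"]).round(3).tolist())
E
```

```text
clock: 1.15
position: [438.9, 371.5, 256.2]
ee_rot: [[-0.995, 0.1, -0.001], [0.1, 0.995, -0.0], [0.001, -0.0, -1.0]]
wrist_force: [-0.7, -0.7, 0.0]
gripper_width: 60.0
[438.86999332 371.4805287  256.1761873 ] [[-0.995, 0.1, -0.001], [0.1, 0.995, -0.0], [0.001, -0.0, -1.0]]
```

View pics/w1.png

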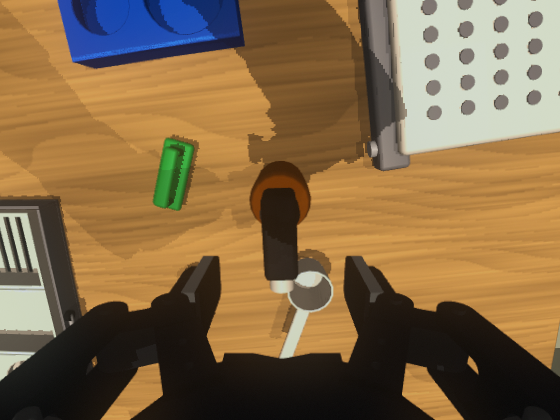

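The wrist view shows the black head from about (279,188) at the back to (282,278) at the front, with the white nozzle at (282,285). The head sits centred between the fingers.

```bash
python3 - <<'E'
from h import *
import pickle
s=pickle.load(open("w1.pkl","rb"))
im=cv2.imread("pics/w1.png")
m=(im.max(2)<45).astype(np.uint8);m[:,:235]=0;m[:,330:]=0;m[300:]=0
n,l,st,c=cv2.connectedComponentsWithStats(m);i=1+st[1:,4].argmax();print(st[i])
for r in (195,215,235,255,270):
    xs=np.where(l[r]==i)[0];a,b=xs.min(),xs.max()+1
    print(r,a,b,plane("wrist",((a+b)/2,r),175,s).round(1),plane("wrist",(a,r),175,s).round(1)[1],plane("wrist",(b,r),175,s).round(1)[1])
for r in(st[i][1],st[i][1]+st[i][3]): print(plane("wrist",(281,r),175,s).round(1))
E
```

```text
[ 261  188   38   81 1851]
195 263 295 [413.6 372.4 175. ] 362.0 382.7
215 262 299 [427.1 372.  175. ] 359.8 384.1
235 263 296 [441.  369.9 175. ] 358.8 380.9
255 294 297 [456.5 379.3 175. ] 378.2 380.3Traceback (most recent call last):
  File "<stdin>", line 8, in <module>
    return umr_minimum(a, axis, None, out, keepdims, initial, where)
ValueError: zero-size array to reduction operation minimum which has no identity
```

```bash
python3 - <<'E'
from h import *
import pickle
s=pickle.load(open("w1.pkl","rb"))
for r in(188,200,270,278,285): print(r,plane("wrist",(281,r),175,s).round(1))
# side & scene silhouettes of amber body: rays mid-body vs candidate axis
for n,box in(("scene",(400,270,470,330)),("side",(185,105,225,150))):
    im=cv2.imread(f"pics/{n}0.png").astype(int);x0,y0,x1,y1=box
    m=(im[:,:,2]>im[:,:,0]*1.8)&(im[:,:,2]<110)&(im[:,:,1]<60)
    for ax in((434,371),(440,371)):
      for z in(20,40,60):
        p=proj(n,(ax[0],ax[1],z))[0];r=int(round(p[1]));xs=np.where(m[r,x0:x1])[0]+x0
        print(n,ax,z,p.round(1),xs.min(),xs.max()+1,(xs.min()+xs.max()+1)/2)
E
```

```text
188 [409.2 374.2 175. ]
200 [417.1 373.3 175. ]
270 [466.7 368.2 175. ]
278 [472.8 367.6 175. ]
285 [478.3 367.  175. ]
scene (434, 371) 20 [426.3 304.3] 410 443 426.5
scene (434, 371) 40 [428.5 299.1] 412 445 428.5
scene (434, 371) 60 [430.7 293.7] 413 447 430.0
scene (440, 371) 20 [424.2 306. ] 410 442 426.0
scene (440, 371) 40 [426.4 300.8] 411 444 427.5
scene (440, 371) 60 [428.6 295.4] 413 447 430.0
side (434, 371) 20 [201.5 132.8] 194 213 203.5
side (434, 371) 40 [200.7 127.6] 193 212 202.5
side (434, 371) 60 [199.8 122.3] 192 211 201.5
side (440, 371) 20 [203.5 132.1] 194 212 203.0
side (440, 371) 40 [202.6 126.9] 193 212 202.5
side (440, 371) 60 [201.8 121.6] 192 211 201.5
```

```bash
python3 -m inch '[[0,0,2,0,0,0,6],[0,0,5,0,0,0,5],[0,0,7.5,0,0,0,4.6],[0,0,8.7,0,0,0,4.6],[0,0,9,0,0,0,4.6],[0,0,9,0,0,0,1.8],[0,0,9,0,0,0,1.8],[0,0,9,0,0,0,1.8],[0,0,9,0,0,0,1.8],[0,0,9,0,0,0,1.8]]' 40
```

```text
clock: 2.2
position: [440.4, 371.4, 167.3]
ee_rot: [[-0.995, 0.101, 0.001], [0.101, 0.995, 0.001], [-0.001, 0.001, -1.0]]
wrist_force: [-1.2, -0.0, 6.6]
gripper_width: 23.5
```

```bash
python3 -m inch '[[0,0,-0.3,0,0,0,1.8],[0,0,-1,0,0,0,1.8],[0,0,-2.5,0,0,0,1.8],[0,0,-4.5,0,0,0,1.8],[0,0,-6.5,0,0,0,1.8],[0,0,-8,0,0,0,1.8],[0,0,-8.7,0,0,0,1.8],[0,0,-9,0,0,0,1.8],[0,0,-9,0,0,0,1.8]]' 40
python3 - <<'E'
from h import *
cv2.imwrite("pics/s2.png",camera("scene"));cv2.imwrite("pics/d2.png",camera("side"))
s=sense();R=np.array(s["ee_rot"]);print((R.T@(np.array([667,12.5,s["position"][2]])-s["position"])).round(1))
a=cv2.imread("pics/s2.png")[170:370,330:530];b=cv2.imread("pics/d2.png")[40:240,120:320]
cv2.imwrite("pics/c7.png",cv2.resize(np.hstack([a,b]),None,fx=2,fy=2))
E
```

```text
clock: 3.1
position: [439.7, 371.0, 256.1]
ee_rot: [[-0.995, 0.101, -0.0], [0.101, 0.995, -0.0], [0.0, -0.0, -1.0]]
wrist_force: [1.4, 1.0, -2.7]
gripper_width: 23.5
[-262.4 -333.6   -0. ]
```

View pics/c7.png

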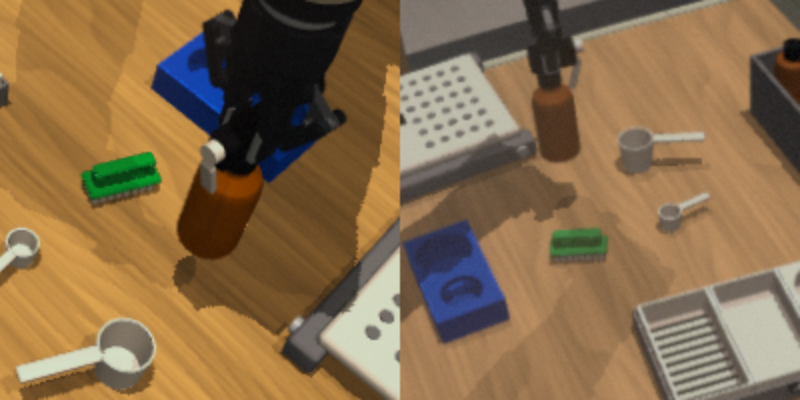

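```bash
python3 -m inch '[[-0.6,-0.8,0,0,0,0,1.8],[-2,-2.6,0,0,0,0,1.8],[-4.2,-5.4,0,0,0,0,1.8],[-6.8,-8.7,0,0,0,0,1.8],[-9.5,-12.1,0,0,0,0,1.8],[-12.2,-15.5,0,0,0,0,1.8],[-14.9,-19,0,0,0,0,1.8],[-17.6,-22.4,0,0,0,0,1.8],[-20,-25.5,0,0,0,0,1.8],[-22.3,-28.4,0,0,0,0,1.8]]'
python3 -m inch '[[-1.8,-2.3,0,0,0,0,1.8],[-3,-3.9,0,0,0,0,1.8],[-3.7,-4.7,0,0,0,0,1.8],[-3.9,-5,0,0,0,0,1.8],[-3.9,-5,0,0,0,0,1.8],[-3.9,-5,0,0,0,0,1.8],[-3.9,-5,0,0,0,0,1.8],[-3.9,-5,0,0,0,0,1.8]]'
cat > look.py <<'E'
import sys,pickle
from h import *
tag=sys.argv[1]
for n in sys.argv[2:]:
    s=sense();cv2.imwrite(f"pics/{n}_{tag}.png",camera(n))
    if n=="wrist":pickle.dump(s,open(f"w_{tag}.pkl","wb"))
s=sense();print(s["position"].round(1) if hasattr(s["position"],"round") else s["position"],s["gripper_width"])
E
python3 look.py a wrist scene side
```

```text
clock: 4.2
position: [633.7, 63.4, 255.7]
ee_rot: [[-0.995, 0.102, -0.001], [0.102, 0.995, -0.0], [0.001, -0.0, -1.0]]
wrist_force: [-0.2, 1.2, -2.3]
gripper_width: 23.6
clock: 5.0
position: [666.6, 13.1, 256.5]
ee_rot: [[-0.995, 0.1, 0.0], [0.1, 0.995, 0.0], [-0.0, 0.0, -1.0]]
wrist_force: [0.2, 0.3, -2.4]
gripper_width: 23.6
[666.7  12.8 256.4] 23.062072481498163
```

View pics/wrist_a.png

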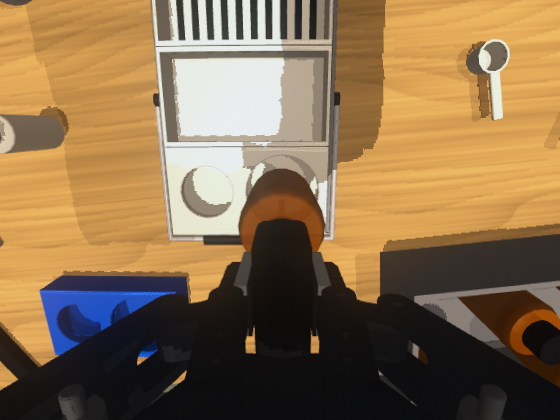

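View pics/scene_a.png

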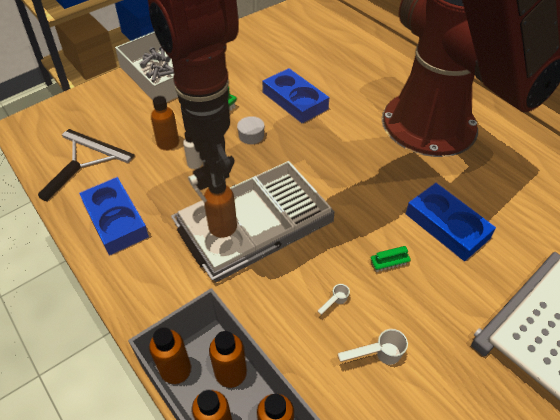

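View pics/side_a.png

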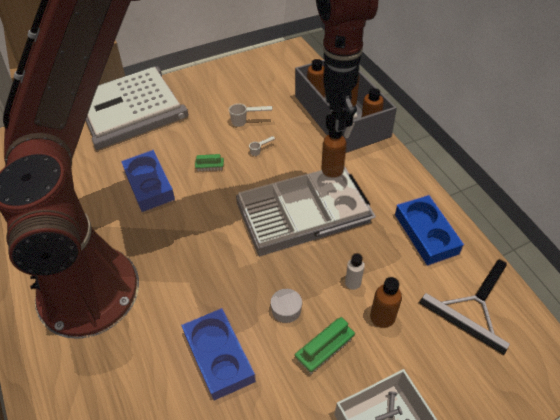

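The bottle hangs upright over the large well. In the wrist view the small well is at (208,191), and the bin dividers are at rows 45 and 145.

```bash
python3 - <<'E'
from h import *
import pickle
s=pickle.load(open("w_a.pkl","rb"))
for n,uv in(("smallwell",(208,191)),("bigwell",(283,188)),("corner",(171,238)),("divL",(163,146)),("divR",(331,142)),("divL2",(155,46)),("divR2",(335,43))): print(n,plane("wrist",uv,45,s).round(1))
crop("pics/wrist_a.png","pics/c8.png",140,0,210,250,2.4)
E
```

```text
smallwell [656.7 -65.3  45. ]
bigwell [661.7  15.2  45. ]
corner [ 705.4 -115.7   45. ]
divL [ 604.8 -104.3   45. ]
divR [618.8  69.2  45. ]
divL2 [510.1 -93.9  45. ]
divR2 [525.9  79.1  45. ]
```

View pics/c8.png

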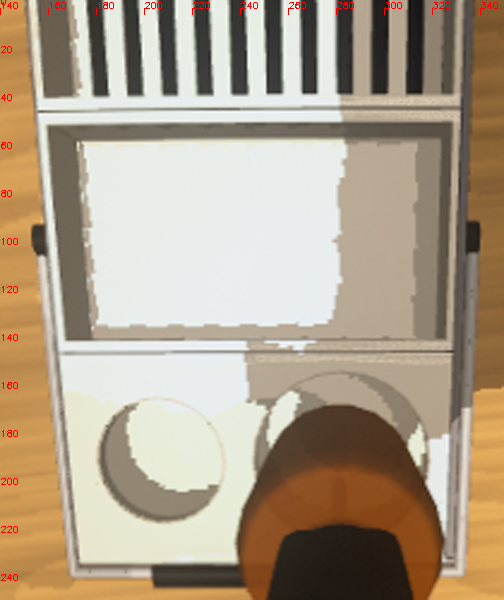

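```bash
python3 -m inch '[[0,-0.1,0.5,0,0,0,1.8],[0,-0.1,1.5,0,0,0,1.8],[0,-0.1,3,0,0,0,1.8],[0,-0.1,4.5,0,0,0,1.8],[0,-0.1,5.8,0,0,0,1.8],[0,-0.1,6.8,0,0,0,1.8],[0,-0.1,7.3,0,0,0,1.8],[0,-0.1,7.6,0,0,0,1.8],[0,-0.1,7.8,0,0,0,1.8],[0,-0.1,7.9,0,0,0,1.8]]'
python3 look.py b scene side
```

```text
clock: 6.15
position: [667.0, 11.4, 177.6]
ee_rot: [[-0.995, 0.101, 0.001], [0.101, 0.995, -0.0], [-0.001, 0.0, -1.0]]
wrist_force: [0.7, -0.3, -2.1]
gripper_width: 23.7
[666.9  11.4 177.6] 23.234172358929566
```

```bash
python3 -m inch '[[0,0.1,0,0,0,0,1.8],[0,0.1,0.1,0,0,0,1.8],[0,0.1,0.2,0,0,0,1.8],[0,0.1,0.2,0,0,0,1.8]]'
python3 - <<'E'
from h import *
a=cv2.imread("pics/scene_b.png")[140:290,150:350];b=cv2.imread("pics/side_b.png")[80:230,230:430]
cv2.imwrite("pics/c9.png",cv2.resize(np.hstack([a,b]),None,fx=2,fy=2))
E
```

```text
clock: 6.65
position: [666.9, 12.4, 175.4]
ee_rot: [[-0.995, 0.101, 0.0], [0.101, 0.995, -0.0], [-0.0, -0.0, -1.0]]
wrist_force: [-0.1, -1.1, -0.6]
gripper_width: 23.4
```

View pics/c9.png

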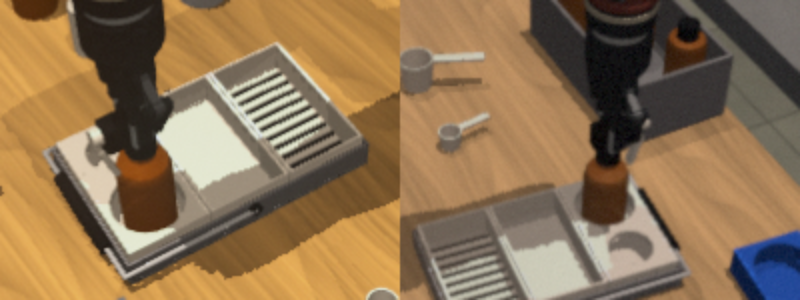

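```bash
python3 -m inch '[[0,0,0.05,0,0,0,1.8],[0,0,0.05,0,0,0,2.4],[0,0,0.05,0,0,0,3],[0,0,0.05,0,0,0,4.5],[0,0,0.05,0,0,0,4.5],[0,0,-0.5,0,0,0,4.5],[0,0,-2,0,0,0,4.5],[0,0,-4.5,0,0,0,4.5],[0,0,-7,0,0,0,4.5],[0,0,-8,0,0,0,4.5]]'
python3 - <<'E'
from h import *
s=sense();R=np.array(s["ee_rot"]);print((R.T@(np.array([573.7,-254,s["position"][2]])-s["position"])).round(1))
E
```

```text
clock: 7.65
position: [667.8, 12.3, 258.2]
ee_rot: [[-0.995, 0.101, 0.004], [0.101, 0.995, -0.0], [-0.004, 0.0, -1.0]]
wrist_force: [0.6, 0.2, -0.2]
gripper_width: 44.9
[  66.8 -274.5   -0.3]
```

```bash
python3 - <<'E'
from h import *
print(np.round(sense()["q"],1))
from m1 import both,S
both("refill cap",S(80,122,1),S(487,168,5),140)
E
```

```text
[-5.2 32.7 16.5 73.6  0.   0.6]
bb far corner L sc [ 700. -109.] sd [ 704. -116.] tri [ 702.1 -113.3   42.4] e 3.4
bb big-end sc [716.  57.] sd [720.  50.] tri [718.7  53.9  42.7] e 3.5
drain big-end sc [432.  84.] sd [435.  81.] tri [433.5  82.9  44.7] e 2.2
drain small-end sc [416. -81.] sd [420. -83.] tri [418.1 -81.9  45.5] e 2.2
well big sc [665.  15.] sd [668.  13.] tri [666.3  14.   44.5] e 1.8
well small sc [658. -64.] sd [658. -70.] tri [658.4 -66.8  42.2] e 1.7
brush h endA sc [ 490. -356.] sd [ 485. -365.] tri [ 487.1 -362.1   64.2] e 0.1
brush h endB sc [ 387. -381.] sd [ 385. -394.] tri [ 384.3 -389.7   63.5] e 2.5
scoop cup sc [557. 394.] sd [557. 386.] tri [557.4 392.6  46. ] e 2.0
scoop hend sc [650. 355.] sd [651. 347.] tri [650.8 353.1  46.1] e 2.2
spray nozzle sc [480. 367.] sd [485. 365.] tri [482.8 366.5 163.8] e 2.7
spray head back sc [418. 373.] sd [417. 375.] tri [417.3 373.6 175.4] e 0.5
small cap sc [ 571. -254.] sd [ 577. -254.] tri [ 573.7 -254.   103.3] e 2.4
refill cap sc [ 587. -356.] sd [ 590. -363.] tri [ 588.5 -360.4  137.6] e 2.8
```

```bash
python3 -m inch '[[0.5,-2,0,0,0,0,6],[1.5,-6,0,0,0,0,7],[2.6,-10.6,0,0,0,0,7],[3.7,-15.2,0,0,0,0,7],[4.8,-19.8,0,0,0,0,7],[5.8,-23.8,1,0,0,0,7],[6.4,-26.3,2,0,0,0,7],[6.7,-27.5,3,0,0,0,7],[6.7,-27.5,3,0,0,0,7],[6.7,-27.5,3,0,0,0,7]]'
python3 look.py c wrist scene side
```

```text
clock: 8.65
position: [572.7, -253.4, 225.1]
ee_rot: [[-0.995, 0.1, -0.0], [0.1, 0.995, 0.001], [0.0, 0.001, -1.0]]
wrist_force: [-0.3, -0.8, -0.5]
gripper_width: 70.6
[ 573.3 -253.1  225.8] 70.12332247238248
```

View pics/wrist_c.png

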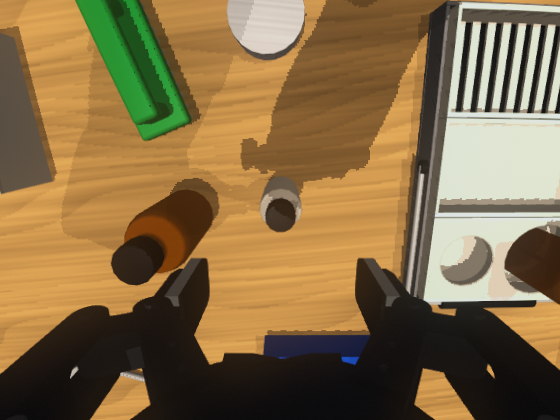

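View pics/side_c.png

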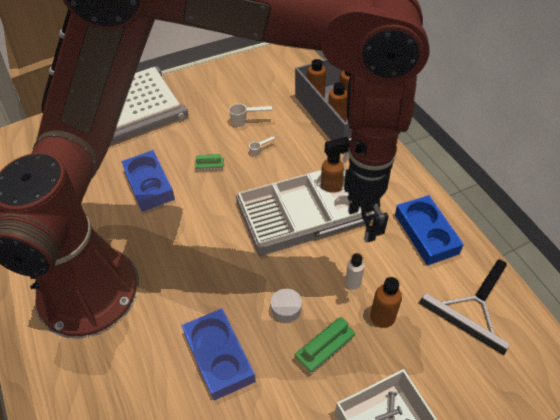

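The cap is at (281,214) in the wrist view. The spray bottle stands in its well in the side view at (332,172).

```bash
python3 - <<'E'
from h import *
import pickle
s=pickle.load(open("w_c.pkl","rb"))
p=plane("wrist",(280.5,214),102,s);print(p)
print(plane("wrist",(466,262),45,s),plane("wrist",(130,258),140,s))
R=np.array(s["ee_rot"]);print((R.T@(np.array([p[0],p[1],s["position"][2]])-s["position"])).round(1))
E
```

```text
[ 571.82297294 -254.09340018  102.        ]
[659.48542787 -67.45518651  45.        ] [ 582.61469862 -362.27167054  140.        ]
[ 0.8 -0.8 -0. ]
```

```bash
python3 -m inch '[[0,0,1.5,0,0,0,6.5],[0,0,4.5,0,0,0,6.5],[0,0,8,0,0,0,6.5],[0,0,11.5,0,0,0,6.5],[0,0,14,0,0,0,6.5],[0,0,15.2,0,0,0,6.5],[0,0,15.5,0,0,0,6.5],[0,0,15.5,0,0,0,5],[0,0,15.5,0,0,0,4.2],[0,0,15.5,0,0,0,3.4]]' 30
python3 -m inch '[[0,0,0,0,0,0,3.2],[0,0,0,0,0,0,3.2],[0,0,0,0,0,0,3.2],[0,0,0,0,0,0,3.2]]' 30
```

```text
clock: 9.8
position: [573.5, -255.0, 72.0]
ee_rot: [[-0.995, 0.101, 0.002], [0.101, 0.995, -0.001], [-0.003, -0.001, -1.0]]
wrist_force: [0.9, 0.1, 4.5]
gripper_width: 37.0
clock: 10.2
position: [573.6, -254.9, 72.0]
ee_rot: [[-0.995, 0.101, 0.003], [0.101, 0.995, -0.001], [-0.003, -0.001, -1.0]]
wrist_force: [0.7, 0.2, 6.8]
gripper_width: 37.0
```

```bash
python3 -m inch '[[0,0,-0.3,0,0,0,3.2],[0,0,-1,0,0,0,3.2],[0,0,-2.5,0,0,0,3.2],[0,0,-4.5,0,0,0,3.2],[0,0,-6.5,0,0,0,3.2],[0,0,-8.5,0,0,-4,3.2],[0,0,-10,0,0,-12,3.2],[-0.2,0.7,-11,0,0,-20,3.2],[-0.7,2,-11.5,0,0,-28,3.2],[-1.4,4,-11.5,0,0,-36,3.2]]'
python3 - <<'E'
from h import *
s=sense();R=np.array(s["ee_rot"]);print((R.T@(np.array([658.5,-67.5,s["position"][2]])-s["position"])).round(1),np.degrees(np.arctan2(R[1,1],R[0,1])))
E
```

```text
clock: 11.2
position: [590.7, -216.7, 186.9]
ee_rot: [[-0.862, -0.507, 0.002], [-0.507, 0.862, -0.001], [-0.001, -0.002, -1.0]]
wrist_force: [0.9, 1.5, -0.9]
gripper_width: 37.2
[-1.341e+02  9.430e+01 -1.000e-01] 120.45573870784682
```

```bash
python3 -m inch '[[-1.5,1,0,0,0,-8,3.2],[-3.5,2.5,0,0,0,-16,3.2],[-5.7,4,0,0,0,-24,3.2],[-8,5.6,0,0,0,-32,3.2],[-10.2,7.2,0,0,0,-40,3.2],[-12,8.4,0,0,0,-47,3.2],[-13,9.2,0,0,0,-52,3.2],[-13.4,9.4,0,0,0,-54,3.2],[-13.4,9.4,0,0,0,-54,3.2],[-13.4,9.4,0,0,0,-54,3.2]]'
python3 look.py d wrist scene side
python3 - <<'E'
from h import *
s=sense();R=np.array(s["ee_rot"]);print((R.T@(np.array([658.5,-67.5,s["position"][2]])-s["position"])).round(1),np.degrees(np.arctan2(R[1,1],R[0,1])))
E
```

```text
clock: 12.2
position: [658.7, -68.1, 185.4]
ee_rot: [[-0.103, -0.995, -0.0], [-0.995, 0.103, -0.0], [0.0, 0.0, -1.0]]
wrist_force: [0.4, 0.6, -1.5]
gripper_width: 36.7
[658.7 -68.2 185.4] 36.5018681846345
[-0.7  0.2 -0. ] 174.09070788930097
```

View pics/wrist_d.png

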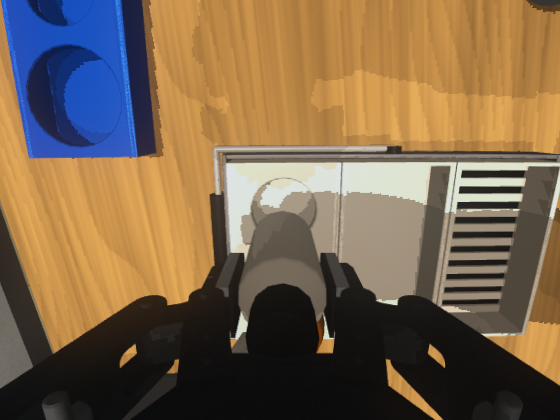

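View pics/side_d.png

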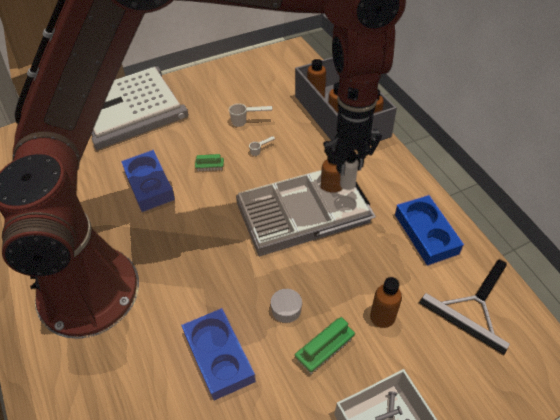

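```bash
python3 -c "
from h import *
import pickle
s=pickle.load(open('w_d.pkl','rb'));print(plane('wrist',(283,210),45,s))"
python3 -m inch '[[0,0,0.7,0,0,0,3.2],[0,0,2.2,0,0,0,3.2],[0,0,4.2,0,0,0,3.2],[0,0,6.2,0,0,0,3.2],[0,0,8,0,0,0,3.2],[0,0,9.2,0,0,0,3.2],[0,0,9.8,0,0,0,3.2],[0,0,10.1,0,0,0,3.2],[0,0,10.2,0,0,0,3.2],[0,0,10.3,0,0,0,3.2]]'
python3 look.py e side
```

```text
[658.24082226 -67.45850951  45.        ]
clock: 13.35
position: [659.4, -67.5, 83.0]
ee_rot: [[-0.101, -0.995, 0.001], [-0.995, 0.101, -0.0], [0.0, -0.001, -1.0]]
wrist_force: [1.1, 1.0, -0.3]
gripper_width: 36.6
[659.3 -67.5  82.8] 36.679582439569984
```

```bash
python3 -m inch '[[0,0,0.1,0,0,0,3.2],[0,0,0.2,0,0,0,3.2],[0,0,0.25,0,0,0,3.2],[0,0,0.3,0,0,0,3.2],[0,0,0.3,0,0,0,3.2]]'
python3 -c "
from h import *
crop('pics/side_e.png','pics/c10.png',290,130,100,90,6)"
```

```text
clock: 13.9
position: [659.0, -67.5, 80.0]
ee_rot: [[-0.101, -0.995, 0.001], [-0.995, 0.101, -0.0], [0.0, -0.001, -1.0]]
wrist_force: [-2.5, 0.0, 6.2]
gripper_width: 36.9
```

View pics/c10.png

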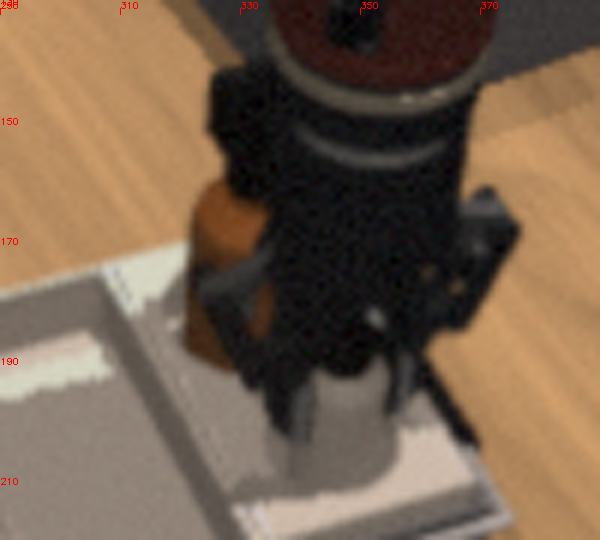

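```bash
python3 -m inch '[[0,0,0,0,0,0,3.9],[0,0,0,0,0,0,4.4],[0,0,0,0,0,0,5.2],[0,0,0,0,0,0,6.2],[0,0,-0.5,0,0,0,6.2],[0,0,-2.5,0,0,0,6.2],[0,0,-6,0,0,0,6.2],[0,0,-10,0,0,0,6.2],[0,0,-14,0,0,0,6.2],[0,0,-16,0,0,0,6.2]]'
python3 look.py f wrist scene side
python3 -c "
from h import *
crop('pics/scene_f.png','pics/c11.png',160,140,200,140,3.5)"
```

```text
clock: 14.9
position: [660.1, -67.6, 243.8]
ee_rot: [[-0.101, -0.995, 0.005], [-0.995, 0.101, -0.001], [0.001, -0.005, -1.0]]
wrist_force: [0.1, 0.9, -0.4]
gripper_width: 62.1
[659.7 -67.6 241.1] 61.895236254135654
```

View pics/wrist_f.png

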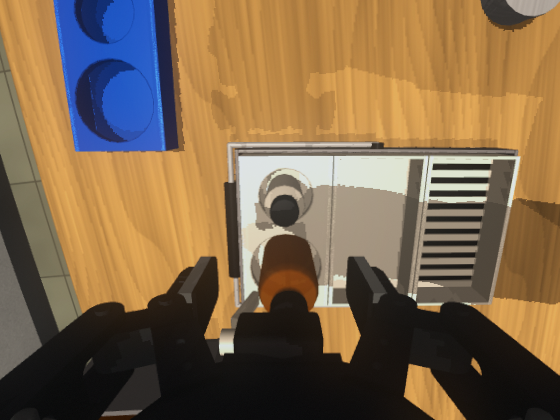

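View pics/side_f.png

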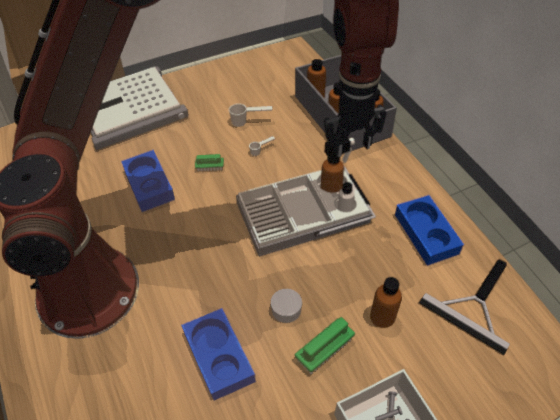

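```bash
python3 -m inch '[[1.5,0.9,0,0,0,4,6],[5,2.9,0,0,0,12,6],[9,5.2,0,0,0,20,6],[13,7.6,0,0,0,28,6],[17,9.9,0,0,0,36,6],[21,12.2,0,0,0,44,6],[25,14.6,0,0,0,52,6],[28.5,16.6,0,0,0,60,6],[31.2,18.2,0,0,0,66,6],[32.5,19,0,0,0,69.5,6]]' 40
python3 -m inch '[[0.3,0.1,0,0,0,0,6],[0.3,0.1,0,0,0,0,6]]'
python3 look.py g wrist
```

```text
clock: 16.05
position: [434.8, -373.2, 237.9]
ee_rot: [[-0.969, -0.248, -0.002], [-0.248, 0.969, 0.001], [0.001, 0.002, -1.0]]
wrist_force: [1.0, 0.7, -0.4]
gripper_width: 60.0
clock: 16.25
position: [433.3, -370.8, 238.3]
ee_rot: [[-0.967, -0.255, -0.001], [-0.255, 0.967, 0.002], [0.001, 0.002, -1.0]]
wrist_force: [0.9, -0.4, -0.1]
gripper_width: 59.9
[ 433.8 -370.5  238.6] 60.159474163896455
```

View pics/wrist_g.png

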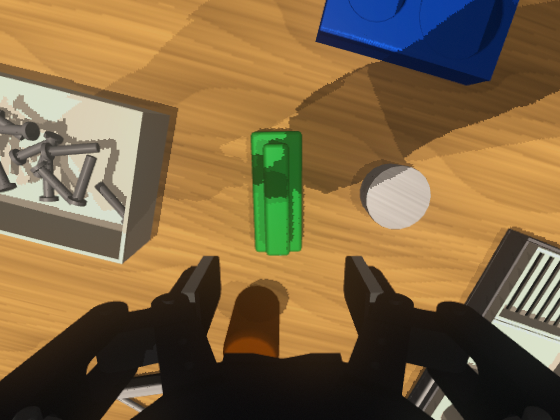

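```bash
python3 - <<'E'
from h import *
import pickle
s=pickle.load(open("w_g.pkl","rb"))
crop("pics/wrist_g.png","pics/c12.png",230,115,100,150,4)
im=cv2.imread("pics/wrist_g.png");h=cv2.cvtColor(im,cv2.COLOR_BGR2HSV)
m=((h[:,:,0]>45)&(h[:,:,0]<75)&(h[:,:,1]>120)).astype(np.uint8);m[:,:200]=0;m[:,340:]=0
ct=max(cv2.findContours(m,0,2)[0],key=cv2.contourArea);r=cv2.minAreaRect(ct);print(r)
for z in (35,):
  P=np.array([plane("wrist",p,z,s) for p in cv2.boxPoints(r)]);print(P.round(1),P.mean(0).round(1))
E
```

```text
((276.0, 192.5), (123.0, 50.0), 90.0)
[[ 378.7 -416.3   35. ]
 [ 366.1 -368.1   35. ]
 [ 493.  -332.7   35. ]
 [ 506.9 -386.3   35. ]] [ 436.2 -375.8   35. ]
```

View pics/c12.png

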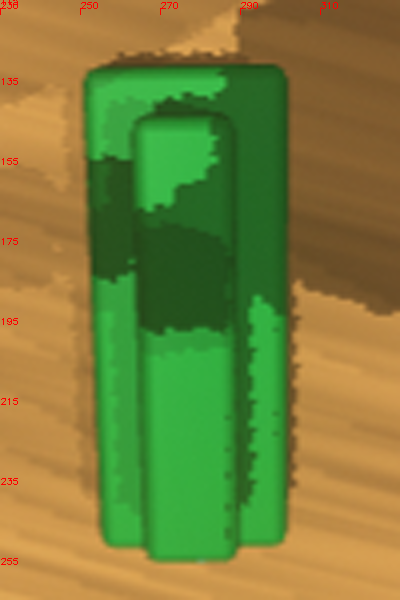

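```bash
python3 - <<'E'
from h import *
import pickle
s=pickle.load(open("w_g.pkl","rb"))
a=plane("wrist",(275.8,144),70,s);b=plane("wrist",(277.8,254.5),70,s);c=(a+b)/2
print(a,b,c,np.linalg.norm(a-b),np.degrees(np.arctan2(*(b-a)[1::-1])))
R=np.array(s["ee_rot"]);print((R.T@(np.array([c[0],c[1],s["position"][2]])-s["position"])).round(1))
print(np.degrees(np.arctan2(R[1,1],R[0,1])))
E
```

```text
[ 382.96522153 -389.088776     70.        ] [ 485.64280897 -360.76799989   70.        ] [ 434.30401525 -374.92838794   70.        ] 106.51175203402187 15.4200478739676
[ 0.  -4.3 -0. ]
104.75360206071235
```

```bash
python3 -m inch '[[0,-0.2,1.5,0,0,-0.6,6],[0,-0.4,4.5,0,0,-0.6,5.5],[0,-0.4,8,0,0,-0.6,5],[0,-0.4,11.5,0,0,-0.6,5],[0,-0.4,14.5,0,0,-0.6,5],[0,-0.4,16.2,0,0,-0.6,5],[0,-0.4,16.8,0,0,-0.6,5],[0,-0.4,16.8,0,0,-0.6,4],[0,-0.4,16.8,0,0,-0.6,2.8],[0,-0.4,16.8,0,0,-0.6,1.8]]' 40
python3 -m inch '[[0,0,0,0,0,0,1.8],[0,0,0,0,0,0,1.8],[0,0,0,0,0,0,1.8]]' 40
```

```text
clock: 17.3
position: [435.7, -375.7, 72.6]
ee_rot: [[-0.964, -0.265, 0.001], [-0.265, 0.964, -0.001], [-0.001, -0.002, -1.0]]
wrist_force: [1.0, 0.2, -0.5]
gripper_width: 23.3
clock: 17.6
position: [435.7, -375.6, 72.5]
ee_rot: [[-0.964, -0.264, 0.002], [-0.264, 0.964, -0.001], [-0.001, -0.002, -1.0]]
wrist_force: [1.4, 2.2, 7.2]
gripper_width: 23.4
```

```bash
python3 -m inch '[[0,0,-0.4,0,0,0,1.8],[0,0,-1.5,0,0,0,1.8],[0,0,-3.5,0,0,0,1.8],[0,0,-6,0,0,0,1.8],[-0.2,0.6,-8.5,0,0,-2,1.8],[-0.8,2,-10.5,0,0,-8,1.8],[-1.8,4.6,-11.7,0,0,-16,1.8],[-3,7.7,-12,0,0,-24,1.8],[-4.2,11,-12,0,0,-32,1.8],[-5.5,14.3,-12,0,0,-40,1.8]]'
python3 - <<'E'
from h import *
s=sense();R=np.array(s["ee_rot"]);print((R.T@(np.array([472.2,-5,s["position"][2]])-s["position"])).round(1),np.degrees(np.arctan2(R[1,1],R[0,1])))
E
```

```text
clock: 18.6
position: [450.1, -221.8, 192.3]
ee_rot: [[-0.565, -0.825, 0.001], [-0.825, 0.565, -0.001], [0.0, -0.001, -1.0]]
wrist_force: [0.1, 1.2, -1.7]
gripper_width: 23.4
[-1.913e+02  1.043e+02 -1.000e-01] 145.60224348506708
```

```bash
python3 -m inch '[[-2.8,1.5,0,0,0,-7,1.8],[-5.8,3.2,0,0,0,-14,1.8],[-9,4.9,0,0,0,-20,1.8],[-12.2,6.7,0,0,0,-25,1.8],[-15.3,8.4,0,0,0,-28,1.8],[-17.6,9.6,0,0,0,-29,1.8],[-18.8,10.2,0,0,0,-29,1.8],[-19.1,10.4,0,0,0,-29,1.8],[-19.1,10.4,0,0,0,-29,1.8],[-19.1,10.4,0,0,0,-29,1.8]]'
python3 look.py h wrist scene side
python3 - <<'E'
from h import *
s=sense();R=np.array(s["ee_rot"]);print((R.T@(np.array([472.2,-5,s["position"][2]])-s["position"])).round(1),np.degrees(np.arctan2(R[1,1],R[0,1])))
E
```

```text
clock: 19.6
position: [473.4, -7.5, 191.4]
ee_rot: [[-0.1, -0.995, 0.0], [-0.995, 0.1, -0.0], [0.0, -0.0, -1.0]]
wrist_force: [1.1, -0.9, -1.0]
gripper_width: 23.5
[473.4  -7.5 191.3] 23.215805491473997
[-2.3  1.4 -0. ] 174.22745315236713
```

View pics/wrist_h.png

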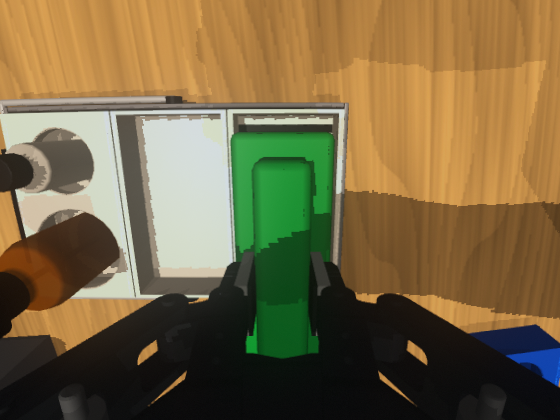

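View pics/side_h.png

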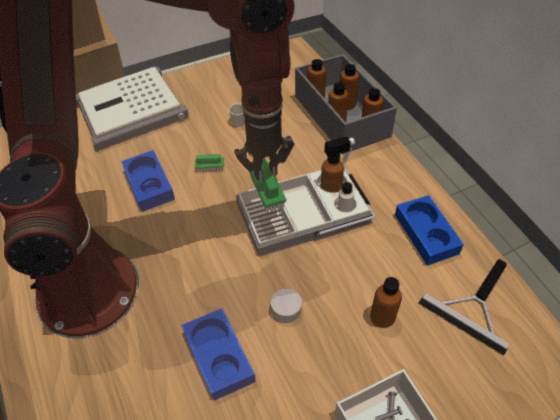

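View pics/scene_h.png

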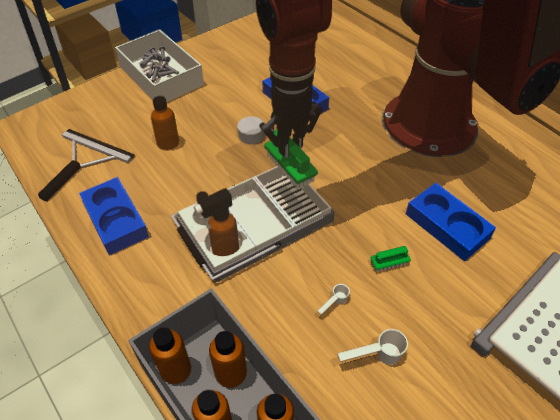

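```bash
python3 - <<'E'
from h import *
import pickle
s=pickle.load(open("w_h.pkl","rb"))
for n,uv in(("divD",(227,109)),("divP",(111,112)),("right",(345,106)),("divP bot",(135,297)),("right bot",(340,200)),("TL",(227,109))): print(n,plane("wrist",uv,45,s).round(1))
crop("pics/wrist_h.png","pics/c13.png",100,90,260,220,3)
E
```

```text
divD [509.6 -93.8  45. ]
divP [ 604.5 -102.1   45. ]
right [414.7 -86.4  45. ]
divP bot [623.2  66.   45. ]
right bot [423.   -9.2  45. ]
TL [509.6 -93.8  45. ]
```

View pics/c13.png

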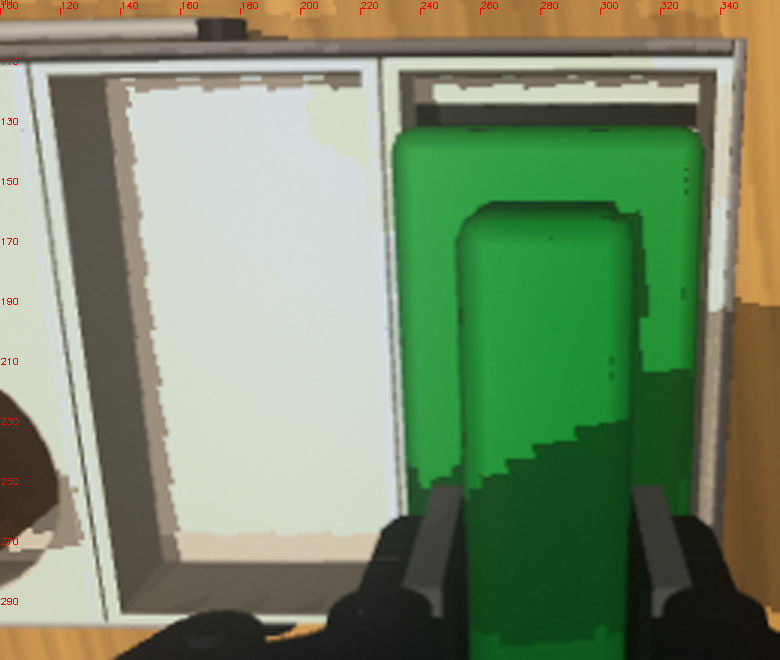

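```bash
python3 -m inch '[[-0.1,0.1,0.7,0,0,0,1.8],[-0.2,0.1,2.2,0,0,0,1.8],[-0.2,0.1,4.4,0,0,0,1.8],[-0.2,0.1,6.6,0,0,0,1.8],[-0.2,0.1,8.5,0,0,0,1.8],[-0.2,0.1,9.8,0,0,0,1.8],[-0.2,0.1,10.4,0,0,0,1.8],[-0.2,0.1,10.7,0,0,0,1.8],[-0.2,0.1,10.8,0,0,0,1.8],[-0.2,0.1,10.9,0,0,0,1.8]]'
python3 look.py i scene side
```

```text
clock: 20.75
position: [473.1, -4.6, 82.8]
ee_rot: [[-0.099, -0.995, 0.001], [-0.995, 0.099, -0.0], [0.0, -0.001, -1.0]]
wrist_force: [-1.1, -0.0, -1.5]
gripper_width: 23.5
[473.   -4.5  82.7] 22.9936402323545
```

```bash
python3 -m inch '[[0,0,0.1,0,0,0,1.8],[0,0,0.2,0,0,0,1.8],[0,0,0.25,0,0,0,1.8],[0,0,0.25,0,0,0,1.8]]'
python3 -m inch '[[0,0,0.05,0,0,0,1.8],[0,0,0.1,0,0,0,1.8],[0,0,0.1,0,0,0,1.8]]'
python3 -c "
from h import *
a=cv2.imread('pics/scene_i.png')[130:280,190:390];b=cv2.imread('pics/side_i.png')[130:280,200:400]
cv2.imwrite('pics/c14.png',cv2.resize(np.hstack([a,b]),None,fx=2,fy=2))"
```

```text
clock: 21.25
position: [472.8, -4.5, 80.5]
ee_rot: [[-0.099, -0.995, 0.001], [-0.995, 0.099, -0.0], [0.0, -0.001, -1.0]]
wrist_force: [-2.8, 0.1, 8.9]
gripper_width: 23.1
clock: 21.55
position: [472.8, -4.5, 80.4]
ee_rot: [[-0.099, -0.995, 0.001], [-0.995, 0.099, -0.0], [0.0, -0.001, -1.0]]
wrist_force: [-7.7, 0.1, 25.6]
gripper_width: 23.4
```

View pics/c14.png

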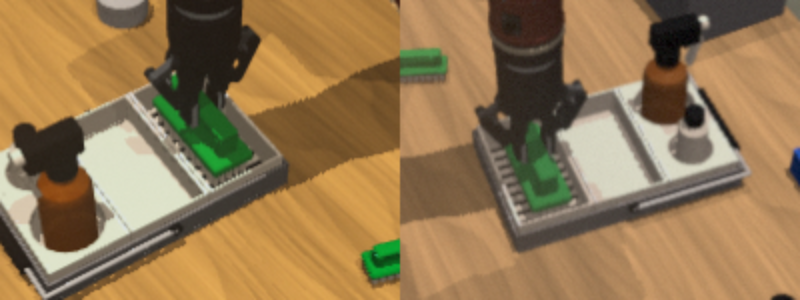

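```bash
python3 -m inch '[[0,0,-0.1,0,0,0,1.8],[0,0,-0.1,0,0,0,2.6],[0,0,-0.1,0,0,0,3.4],[0,0,-0.1,0,0,0,4.5],[0,0,-0.1,0,0,0,4.5],[0,0,-0.8,0,0,0,4.5],[0,0,-3,0,0,0,4.5],[0,0,-7,0,0,0,4.5],[0,0,-11,0,0,0,4.5],[0,0,-13,0,0,0,4.5]]'
python3 look.py j wrist scene
python3 - <<'E'
from h import *
s=sense();R=np.array(s["ee_rot"]);print(R.round(3).tolist(),s["q"])
E
```

```text
clock: 22.55
position: [473.7, -4.6, 212.4]
ee_rot: [[-0.099, -0.995, 0.004], [-0.995, 0.099, -0.001], [0.0, -0.004, -1.0]]
wrist_force: [0.2, 0.3, -0.6]
gripper_width: 45.1
[474.5  -4.8 212.1] 45.246670987608155
[[-0.099, -0.995, 0.006], [-0.995, 0.099, -0.001], [0.0, -0.006, -1.0]] [-9.41348270e+00  1.27775117e+01 -2.09922620e+01  5.59038425e+01
 -9.44494529e-04 -9.37266025e+01]
```

View pics/wrist_j.png

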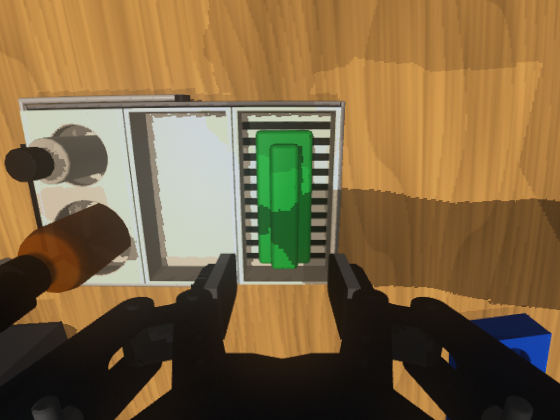

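The brush lies bristles down on the slats, with clear floor all round it: brush at (285,198), bin from (240,110) to (338,278). Next I'm checking where the crate is relative to the scoop before I approach.

```bash
python3 -m inch '[[-1.5,-0.4,0,0,0,-4,5],[-5,-1.2,0,0,0,-12,5],[-9.5,-2.3,0,0,0,-20,5],[-14,-3.4,0,0,0,-28,5],[-18.5,-4.5,0,0,0,-36,5],[-23,-5.6,0,0,0,-44,5],[-27.5,-6.7,0,0,0,-52,5],[-32,-7.7,0,0,0,-60,5],[-35.5,-8.5,0,0,0,-67,5],[-38,-9,0,0,0,-72,5]]' 40
python3 -m inch '[[-0.2,-0.5,0,0,0,-1,5],[-0.2,-0.5,0,0,0,-1,5]]'
python3 look.py k wrist scene side
python3 - <<'E'
from h import *
for uv in((343,145),(392,122),(295,95)):
    print([plane("side",uv,z).round(0)[:2] for z in(0,60,100)])
E
```

```text
clock: 23.65
position: [599.6, 367.0, 207.2]
ee_rot: [[0.918, -0.396, -0.001], [-0.396, -0.918, -0.0], [-0.001, 0.001, -1.0]]
wrist_force: [0.5, -1.1, -0.3]
gripper_width: 49.7
clock: 23.85
position: [599.4, 370.5, 207.4]
ee_rot: [[0.923, -0.385, -0.002], [-0.385, -0.923, -0.001], [-0.001, 0.001, -1.0]]
wrist_force: [-0.4, -0.7, 0.5]
gripper_width: 50.4
[599.8 368.9 208.7] 49.90319238698908
[array([788., 160.]), array([751., 105.]), array([727.,  68.])]
[array([975., 184.]), array([927., 128.]), array([896.,  90.])]
[array([769., 432.]), array([734., 362.]), array([710., 315.])]
```

View pics/wrist_k.png

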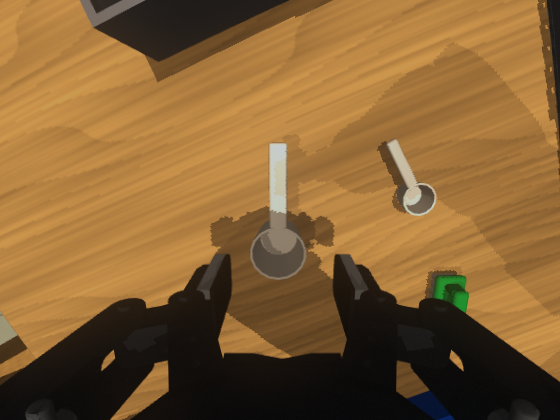

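View pics/side_k.png

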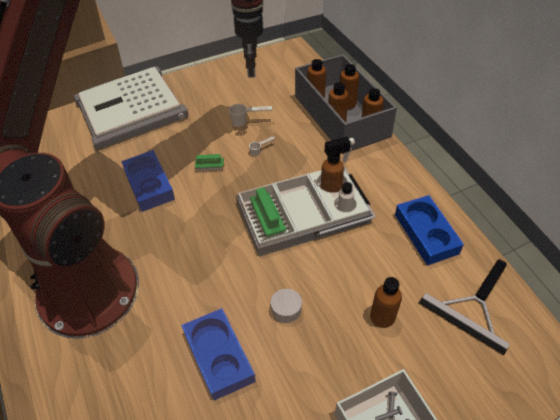

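```bash
python3 - <<'E'
from h import *
import pickle
s=pickle.load(open("w_k.pkl","rb"))
R=np.array(s["ee_rot"]);P=np.array(s["position"])
a=plane("wrist",(278,253.5),50,s);b=plane("wrist",(278.2,143),50,s);d=(b-a)/np.linalg.norm(b-a)
print(a,b,np.linalg.norm(b-a),np.degrees(np.arctan2(d[1],d[0])),np.degrees(np.arctan2(R[1,1],R[0,1]))%360)
g=a+51*d;print(g,(R.T@(np.array([g[0],g[1],P[2]])-P)).round(1))
crop("pics/wrist_k.png","pics/c15.png",230,130,100,160,3.7)
E
```

```text
[557.27410604 392.6249824   50.        ] [651.45300265 352.54481279  50.        ] 102.35274575705286 -23.053383633058157 247.33256551795694
[604.20126653 372.6539632   50.        ] [ 3.6 -3.8 -0. ]
```

View pics/c15.png

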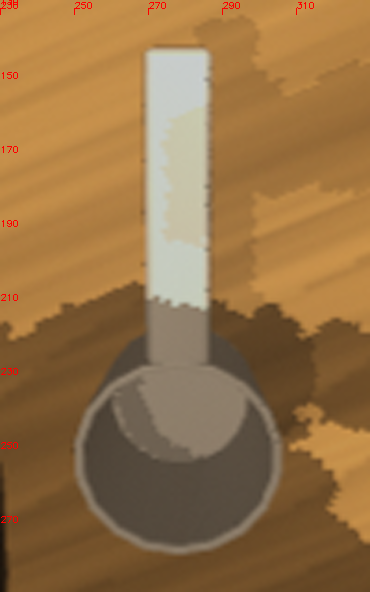

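```bash
python3 -m inch '[[0.4,-0.4,1.5,0,0,0,5],[0.4,-0.4,4.5,0,0,0,5],[0.4,-0.4,8,0,0,0,5],[0.4,-0.4,11.5,0,0,0,5],[0.4,-0.4,14,0,0,0,5],[0.4,-0.4,15.2,0,0,0,5],[0.4,-0.4,15.6,0,0,0,5],[0.4,-0.4,15.6,0,0,0,4],[0.4,-0.4,15.6,0,0,0,3],[0.4,-0.4,15.6,0,0,0,2]]' 40
python3 -m inch '[[0,0,0,0,0,0,1.1],[0,0,0,0,0,0,1.1],[0,0,0,0,0,0,1.1],[0,0,0,0,0,0,1.1]]' 40
```

```text
clock: 25.0
position: [606.2, 372.7, 54.3]
ee_rot: [[0.923, -0.386, 0.002], [-0.386, -0.923, 0.001], [0.002, -0.002, -1.0]]
wrist_force: [0.5, -0.9, 0.4]
gripper_width: 20.2
clock: 25.4
position: [606.3, 372.5, 53.9]
ee_rot: [[0.923, -0.386, 0.002], [-0.386, -0.923, 0.001], [0.002, -0.001, -1.0]]
wrist_force: [1.5, -0.4, 5.6]
gripper_width: 15.2
```

```bash
python3 -m inch '[[0,0,-0.3,0,0,0,1.1],[0,0,-1.2,0,0,0,1.1],[0,0,-3,0,0,0,1.1],[0,0,-5.5,0,0,0,1.1],[0,0,-8,0,0,2,1.1],[0.4,1.2,-10.3,0,0,8,1.1],[1.1,3.5,-11.6,0,0,15,1.1],[2,6.6,-12,0,0,22,1.1],[3.1,10,-12,0,0,29,1.1],[4.2,13.6,-12,0,0,36,1.1]]'
python3 look.py l side
python3 - <<'E'
from h import *
s=sense();R=np.array(s["ee_rot"]);print((R.T@(np.array([566.3,-29,s["position"][2]])-s["position"])).round(1),np.degrees(np.arctan2(R[1,1],R[0,1]))%360)
crop("pics/side_l.png","pics/c16.png",200,60,160,120,4)
E
```

```text
clock: 26.4
position: [591.1, 229.7, 173.4]
ee_rot: [[0.516, -0.857, 0.0], [-0.857, -0.516, 0.0], [0.0, -0.0, -1.0]]
wrist_force: [0.4, -2.0, -0.3]
gripper_width: 15.1
[590.6 224.3 173.3] 15.038628616229568
[206.  149.3   0.8] 210.4451420906613
```

View pics/c16.png

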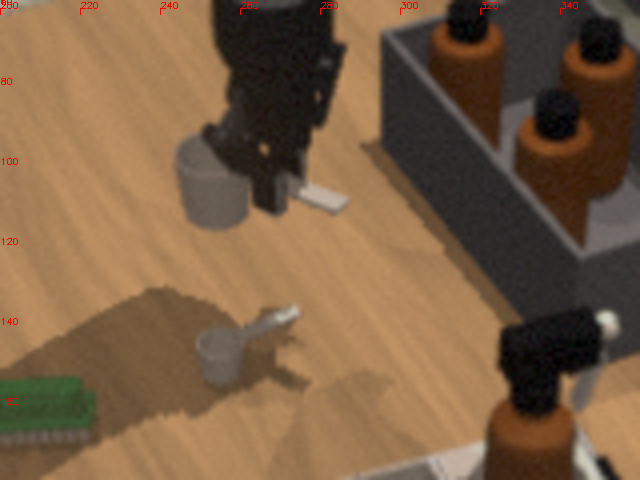

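```bash
python3 -m inch '[[2.4,1.7,0,0,0,7,1.1],[5.3,3.8,0,0,0,14,1.1],[8.6,6.2,0,0,0,20,1.1],[12,8.7,0,0,0,26,1.1],[15.2,11,0,0,0,31,1.1],[18,13,0,0,0,34.5,1.1],[19.8,14.3,0,0,0,36,1.1],[20.6,14.9,0,0,0,36,1.1],[20.6,14.9,0,0,0,36,1.1],[20.6,14.9,0,0,0,36,1.1]]'
python3 look.py m wrist scene side
python3 - <<'E'
from h import *
s=sense();R=np.array(s["ee_rot"]);print((R.T@(np.array([566.3,-29,s["position"][2]])-s["position"])).round(1),np.degrees(np.arctan2(R[1,1],R[0,1]))%360)
E
```

```text
clock: 27.45
position: [571.3, -22.0, 172.9]
ee_rot: [[-0.081, -0.997, -0.0], [-0.997, 0.081, 0.0], [-0.0, 0.0, -1.0]]
wrist_force: [0.6, 0.1, -0.8]
gripper_width: 14.8
[571.4 -21.6 172.8] 14.67768272198856
[ 7.7  4.5 -0. ] 175.41806336392852
```

View pics/wrist_m.png

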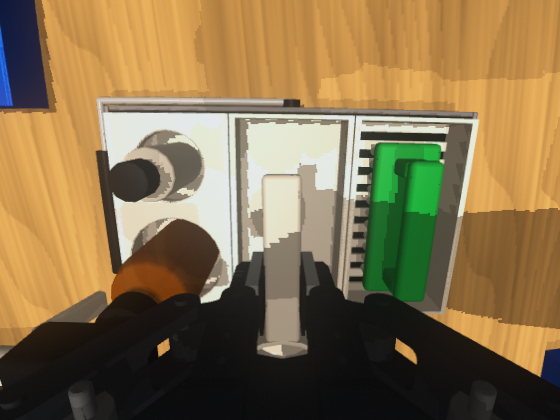

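View pics/side_m.png

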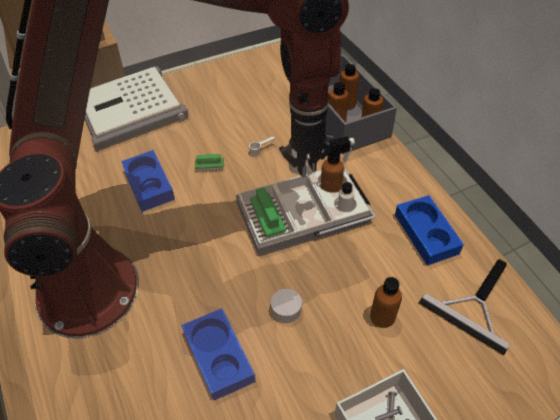

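```bash
python3 -c "
from h import *
import pickle
s=pickle.load(open('w_m.pkl','rb'))
for uv in((229,114),(355,117),(237,296),(340,310)):print(plane('wrist',uv,45,s).round(1))"
python3 -m inch '[[0.2,0.1,0,0,0,1,1.1],[0.6,0.3,0.5,0,0,1,1.1],[0.75,0.45,1.5,0,0,1,1.1],[0.75,0.45,3,0,0,1,1.1],[0.75,0.45,4.3,0,0,1,1.1],[0.75,0.45,5,0,0,1,1.1],[0.75,0.45,5,0,0,1,1.1],[0.75,0.45,5,0,0,1,1.1]]'
python3 look.py n wrist scene side
```

```text
[ 605.1 -102.4   45. ]
[510.5 -92.5  45. ]
[617.6  50.4  45. ]
[527.2  72.2  45. ]
clock: 28.4
position: [566.3, -30.0, 122.8]
ee_rot: [[-0.099, -0.995, -0.0], [-0.995, 0.099, 0.0], [0.0, 0.0, -1.0]]
wrist_force: [0.0, 0.4, 0.0]
gripper_width: 14.8
[566.7 -30.  123.4] 15.232402905127433
```

View pics/wrist_n.png

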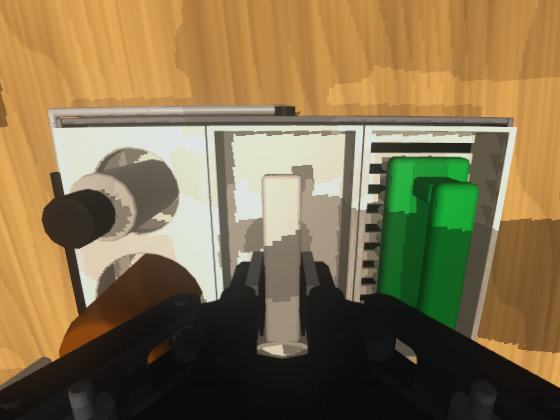

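View pics/scene_n.png

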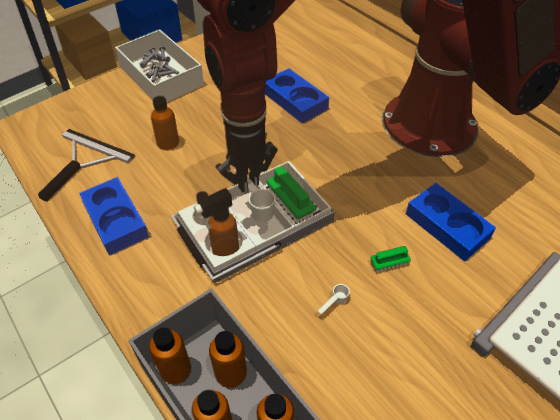

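```bash
python3 -m inch '[[0,0,0.5,0,0,0,1.1],[0,0,1.5,0,0,0,1.1],[0,0,3,0,0,0,1.1],[0,0,4.3,0,0,0,1.1],[0,0,5.2,0,0,0,1.1],[0,0,5.6,0,0,0,1.1],[0,0,5.8,0,0,0,1.1],[0,0,5.9,0,0,0,1.1],[0,0,5.9,0,0,0,1.1]]'
python3 look.py o side
```

```text
clock: 29.45
position: [566.5, -30.0, 64.1]
ee_rot: [[-0.099, -0.995, 0.001], [-0.995, 0.099, -0.0], [0.0, -0.001, -1.0]]
wrist_force: [-0.7, 1.3, -0.4]
gripper_width: 15.1
[566.5 -30.   64.2] 15.197422544481613
```

```bash
python3 -m inch '[[0,0,0.1,0,0,0,1.1],[0,0,0.2,0,0,0,1.1],[0,0,0.25,0,0,0,1.1],[0,0,0.25,0,0,0,1.1]]'
python3 -c "
from h import *
crop('pics/side_o.png','pics/c17.png',230,140,160,120,4)"
```

```text
clock: 29.9
position: [566.6, -30.4, 61.9]
ee_rot: [[-0.099, -0.995, 0.001], [-0.995, 0.099, -0.001], [0.001, -0.001, -1.0]]
wrist_force: [-1.5, -2.2, 4.8]
gripper_width: 15.0
```

View pics/c17.png

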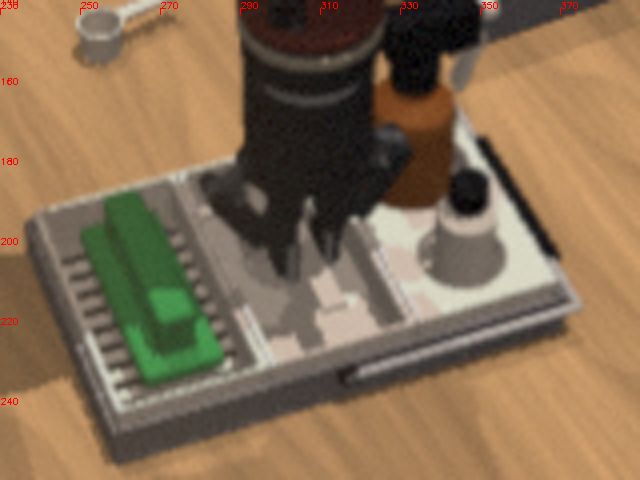

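```bash
python3 -m inch '[[0,0,0,0,0,0,1.7],[0,0,0,0,0,0,2.1],[0,0,0,0,0,0,2.6],[0,0,0,0,0,0,2.6],[0,0,-0.5,0,0,0,2.6],[0,0,-2,0,0,0,2.6],[0,0,-5,0,0,0,2.6],[0,0,-9,0,0,0,2.6],[0,0,-13,0,0,0,2.6],[0,0,-16,0,0,0,2.6]]'
python3 -m inch '[[2,0,-3,0,0,0,2.6],[6,1,-6,0,0,0,2.6],[10,3,-6,0,0,0,2.6],[12,5,-6,0,0,0,2.6],[12,5,-6,0,0,0,2.6],[12,5,-6,0,0,0,2.6]]'
python3 look.py p wrist scene side
python3 -c "
from h import *
a=cv2.imread('pics/scene_p.png')[140:290,160:360];b=cv2.imread('pics/side_p.png')[120:270,220:420]
cv2.imwrite('pics/c18.png',cv2.resize(np.hstack([a,b]),None,fx=2,fy=2))"
```

```text
clock: 30.9
position: [566.6, -30.0, 224.3]
ee_rot: [[-0.099, -0.995, 0.002], [-0.995, 0.099, -0.0], [0.0, -0.002, -1.0]]
wrist_force: [0.9, 0.1, -0.2]
gripper_width: 26.0
clock: 31.5
position: [504.5, -144.7, 281.8]
ee_rot: [[-0.1, -0.995, 0.001], [-0.995, 0.1, 0.0], [-0.0, -0.001, -1.0]]
wrist_force: [0.2, -0.0, -0.8]
gripper_width: 26.1
[ 505.1 -143.7  281.3] 26.13786493447092
```

View pics/c18.png

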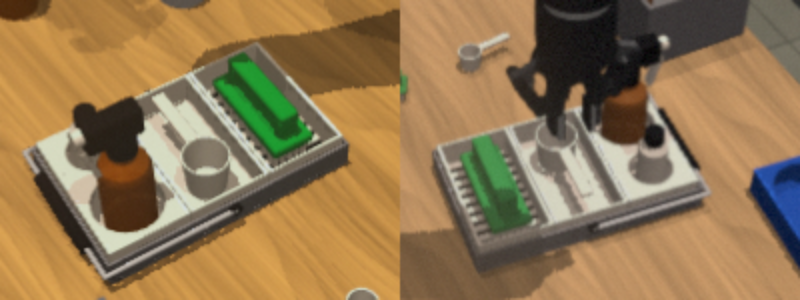

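View pics/scene_p.png

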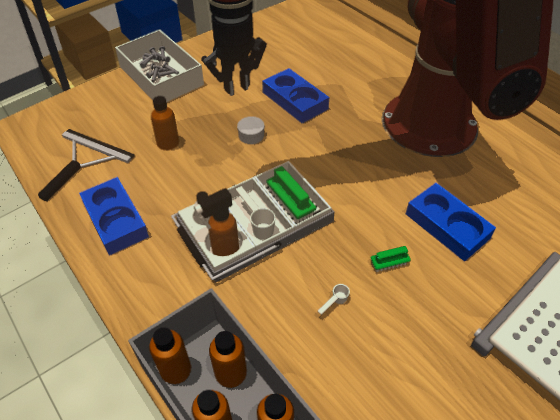

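View pics/wrist_p.png

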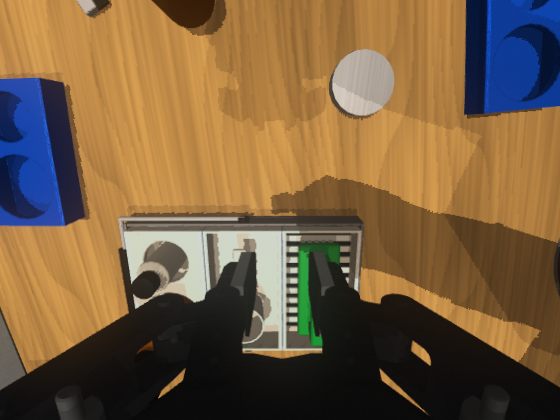

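All four items are in place in both fixed views. In the scene view, the refill bottle at (164,125), nail brush at (390,258) and small scoop at (335,300) are at their original pixels, and the robot is clear of everything.

```bash
python3 -c "
from bench import *
print(close_job())"
```

```text
the job is handed in; nothing more can be done
None
```

I packed the caddy in the order you asked and handed the job in after about 32 s of the 117 s allowed.

- **Spray bottle:** upright in the large round well, with the nozzle pointing outward.
- **Small capped bottle:** upright in the small well.
- **Large brush:** bristles down and lengthwise on the slotted drain floor.
- **Large scoop:** cup upright and lengthwise in the plain-floored bin.

I lowered each item until it touched the bin floor before letting go. The hardest contact was about 26 N on the brush.

**Last checks:** the scene and side views showed all four items standing or lying inside their bins. I checked the brush from straight above. The view down into the scoop was partly hidden by the gripper, so that one rests on the two fixed views. The refill bottle, nail brush and small scoop looked unmoved, and the arm was clear of everything when I handed in.

**Disagreement:** the cameras differed by a few millimetres on positions, up to about 8 mm on some objects. I used compromise values, and the fits were loose enough for that. No check failed.

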